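# Clamp the bead board

## Task

Lay the maple bead board flat along the bed of the table clamp, one end under the pad and butted against the clamp's back stop, and let go of it. Then wind the clamp's crank clockwise (seen from above) until the pad meets the board and snug it by feel, to about 60 N on the wood: firm enough to hold the board, never so tight that it dents the soft maple. Let go of the crank and leave the other things on the table where they are.

Things in the scene. Friction and masses are not known exactly. Their poses are not given: they have to be found in the camera images.
- board_center (a point): Maple bead board, loose, 52 wide x 300 long x 16 mm thick, with three long grooves in its top, 190 mm long, and plain flat ends; about 0.16 kg. It starts flat on the table, grooves up. The point is its centre, half-way up (8 mm over its underside). y is along its length, x across its width, z up. Either end may go into the clamp.
- stop (a point): Back stop of the steel table clamp (fixed to the table): the upright face the board's end butts against. The point is on that face, mid-width, 18 mm over the table (half-way up a board on the bed). y points out of the clamp's mouth along the bed, x across, z up. The pad's axis is 30 mm out from the stop (+y).
- clamp: The clamp's frame. Origin on the table under the stop face, axes as the stop's. Column 46 wide, 32 mm deep, behind the stop; overhead arm 46 wide, out to 48 mm from the stop, underside 78 and top 104 mm over the table. The pad under it is a 26 mm rubber disc; its underside starts 4 to 25 mm above the top of a board on the bed: how much is not given, it must be felt.
- bed: Aluminium bed of the clamp, 40 wide x 210 long x 10 mm thick, fixed; top 10 mm over the table. Origin on the table under the stop face; y runs along the bed, away from the stop. The board is 6 mm wider than the bed on each side and lies on it balanced when butted, 90 mm of its length beyond the bed's end.
- crank_axis (a point): A fixed point on the crank's vertical axis, straight above the pad and 30 mm out from the stop, at the height of the knob's middle (151 mm over the table). The knob circles it at a radius of 42 mm.
- knob_mid (a point): Middle of the crank's knob: an upright black cylinder 18 mm across and 44 mm high that spins freely on the crank's end, 42 mm from the axis; it goes round the axis at a constant height, 151 mm over the table. The flat crank arm (14 mm wide) lies below it, its top 25 mm below this point, 126 mm over the table. The knob may point any way at the start.
- crank: The crank; origin on its axis, 47 mm below the knob's middle; x points to the knob. A clockwise radian lowers the pad 3 mm. Pushing the knob round freely takes 6 to 8 N; each newton on the board adds 0.071 N (4.3 N more at 60 N). Once the pad bears, its force grows by about 80 N a radian. The screw stays where it is left. The maple dents above 105 N.
- ramekin: White ceramic ramekin, 76 mm across, 42 mm high, upright; a bystander. Origin at the centre of its underside.
- jar: Glass bead jar, 60 mm across, 75 mm high, upright; a bystander. Origin at the centre of its underside.
- pliers: Stainless round-nose pliers, 130 mm long, 10 mm high, lying flat; a bystander. Origin under the joint; the handles point to +x.
- organizer: Olive plastic organizer with a hinged lid, closed, 110 x 170 x 55 (85 with its knob) mm; a bystander, fixed. Origin at the centre of its underside.

How it is judged:
By the outcome, as a careful person would: the job done as asked, in the order asked, and still so for the second after the job is handed in, with the robot touching nothing.
It also fails if it takes over 72 s, if anything falls off the work surface, if the arm or the gripper's body presses on something with over 40 N, if the wrist force passes 120 N, or if a joint passes its speed limit or range.

## Robot

A 7-joint arm with a two-finger parallel gripper is mounted at the origin on the work surface. World frame = base frame: x ahead of the robot, y to its left, z up, the work surface at z = 0. Lengths are in m, angles in rad, forces in N, time in s.
With the tool pointing down it reaches from about 0.4 to 0.85 m from the base axis. Payload 10.4 kg.
Tool frame: the origin (TCP) lies midway between the tips of the shut fingers; the grasp point (between the pads) lies 19 mm behind it; z points along the fingers, y is the line along which they close (so a half turn about z gives the same grasp; the last joint's range is limited). The gripper opens to 87 mm and grips with 3 to 60 N. Pads are 19 mm wide; open, the fingers measure 117 mm over their backs; the gripper's body (75 mm by 190 mm) begins 51 mm behind the grasp point.
Start: joints at [1.256, 0.332, -0.065, 1.46, 0.022, 1.35, -0.088], TCP at [0.18, -0.599, 0.223] pointing down, gripper open.
Joint ranges: [-2.6, 2.6], [-0.5, 2.12], [-1.47, 1.34], [0.16, 2.42], [-1.27, 4.41], [0.06, 2.06], [-2.6, 2.6]. Speed limits (rad/s): [2.22, 2.22, 2.79, 2.79, 3.14, 3.14, 3.14].

## Interface

Orientations are given as a unit quaternion [x, y, z, w].
In Python, from bench import r gives the robot as it stands.
- The arm moves only by the tool arm_command, never from a script. Its argument "moves" is one flat list of numbers, 4 for each row, row after row: the shift along the tool's x, y, z in cm, then the turn about the tool's z in degrees. A call has 1 to 12 rows; each row shifts and turns the commanded pose from where the row before left it, along the tool's axes as they then stand; what a row does not reach is not made up. A row lasts 1/12 s, in which the tool goes at most 41.7 mm and 7.16 degrees, less where a joint would pass 70% of its speed; a pose out of reach is approached as far as the arm can. A call with a gripper value outside its range is refused whole. "fingers" is the opening in per cent of the stroke, from 0 (shut) to 100 (fully open), set as the call begins (left out, the last holds). The fingers move at their own pace and stop on an object; "squeeze" is the grip in N (left out, the last holds). Time passes only in rows, so rows that do not move let the fingers close. It gives the time, the measured TCP pose, the force, the opening and the grip force at its end, in the units of the state.
- r.read_state(): the state, without advancing time (a new reading comes with each control period).
- r.camera(name): name is "scene" or "top"; returns the picture (384x512x3 uint8, red, green, blue); there is no depth.
- r.camera_info(name): a dict with "fx", "fy", "cx", "cy" (pixels), "k1" (the pictures are not rectified: a ray, as slopes to the right and down, at radius r is drawn at 1 + k1 r^2 times it, then the intrinsics apply), "origin" and "attitude" of the camera in the world. Camera axes: x right, y up, looking along -z (the intrinsics and any distortion apply to the point x, -y, -z); pixel columns grow to the right and rows downward; lengths in m; the calibration is good to about 2 mm. A picture is of the moment at which its call begins. camera_info takes no time and is no camera call.
- r.close_job(): hands the job in; it is judged then, once.
The state is a dict: "time": time; "joint_positions": joint angles; "joint_vel": joint speeds; "joint_torque": joint torques, N m; "ee_pos": TCP position; "eef_rot": TCP orientation; "ft_force": force on the tool from outside, world axes, zero at the start; "torque": the same for the moment, N m; "width": finger opening in m; "grip_force": force on a finger pad.
Only numpy, scipy, OpenCV 4.12 (cv2) and the standard library are available. Lean on these libraries where they do the work, as an engineer would, in place of code of your own. Each camera call takes 0.05 s, during which the arm holds its last target. There are 200 camera calls.

## Working session

There is one attempt and no reset: what is moved stays moved. The work goes in short steps, Python scripts to look and compute and a tool call to move; the robot and the scene stay as the last step left them, time stands still between calls to the robot, and variables do not carry over. Pictures are saved under pics/ and viewed, at most 10 in all, crops included, and the job is handed in when it is done.

Besides the shell and the picture viewer there is one more tool, called after "Call:" in YAML: its name, and indented under it one key for each argument. arm_command: Moves the arm, as the interface text tells. Its arguments: {"type":"object","properties":{"moves":{"type":"array"},"fingers":{"type":"number"},"squeeze":{"type":"number"}},"required":["moves"]}

```bash
ls; mkdir -p pics
python3 - <<'E'
from bench import r
import cv2
for n in("scene","top"):
    cv2.imwrite(f"pics/{n}0.png",r.camera(n)[:,:,::-1]); print(r.camera_info(n))
s=r.read_state()
for k in s: print(k,s[k])
E
```

```text
pics
{'fx': 400.14879210195875, 'fy': 400.14879210195875, 'cx': 252.48114938105553, 'cy': 190.75078631432618, 'k1': -0.09450708460903398, 'origin': array([1.18248406, 0.24991462, 0.82088783]), 'attitude': array([0.19977909, 0.31278641, 0.76899066, 0.52048664])}
{'fx': 392.4456584942952, 'fy': 392.4456584942952, 'cx': 258.0352994921795, 'cy': 191.43657760023592, 'k1': -0.06063502033617925, 'origin': array([0.46902791, 0.00896943, 1.01046088]), 'attitude': array([-0.03693104,  0.039776  ,  0.71289708, -0.69916502])}
time 0.1
joint_positions [ 1.25641974  0.33280264 -0.06472325  1.46082188  0.02157085  1.34990742
 -0.08850231]
joint_vel [ 0.00052475 -0.00105216  0.00206694 -0.00268903 -0.0008586   0.00165871
  0.00087739]
joint_torque [ 6.53764218e-04 -6.24545074e+01  2.42129713e-02 -3.90718746e+01
 -6.14912342e-02  3.66231753e-02  4.31723743e-05]
ee_pos [ 0.17970769 -0.59825697  0.22185425]
eef_rot [ 9.89374665e-01  1.45387016e-01 -1.00157403e-04 -6.14643169e-04]
ft_force [-0.45892091  0.12000143  0.24335201]
torque [-0.05260973  0.01189368  0.01381852]
grip_force 0.0
width 0.08700302104096619
```

View pics/scene0.png

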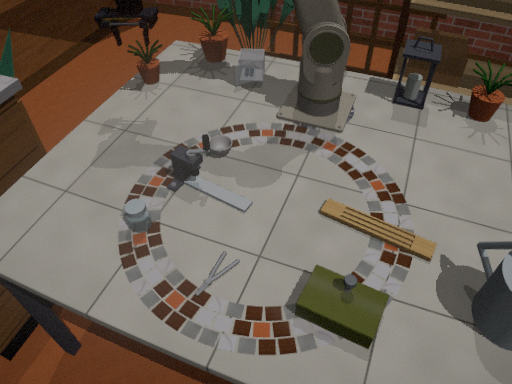

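View pics/top0.png

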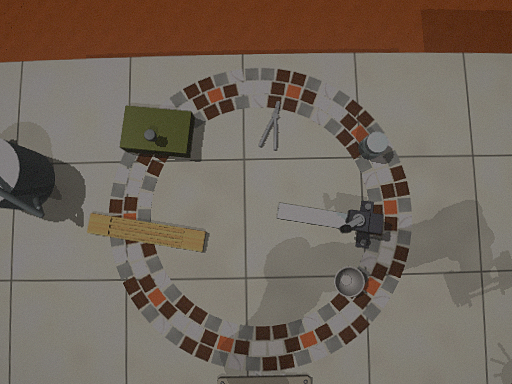

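The scene view shows the board at about (377,228), the clamp at (186,165), and the bed running to (250,205). The top view shows the board at (148,232), the bed's end at (278,210), and the clamp at (366,220). Next I'll measure and zoom in on the clamp.

```bash
cat > h.py <<'E'
import numpy as np, cv2
from scipy.spatial.transform import Rotation as R
from bench import r
def ray(n,uv):
    c=r.camera_info(n); uv=np.asarray(uv,float)
    K=np.array([[c['fx'],0,c['cx']],[0,c['fy'],c['cy']],[0,0,1]])
    p=cv2.undistortPoints(uv.reshape(1,1,2),K,np.array([c['k1'],0,0,0,0]))[0,0]
    return np.array(c['origin']),R.from_quat(c['attitude']).apply([p[0],-p[1],-1])
def plane(n,uv,z):
    o,d=ray(n,uv); return o+d*(z-o[2])/d[2]
def tri(a,b):
    o1,d1=ray("scene",a);o2,d2=ray("top",b)
    t=np.linalg.lstsq(np.c_[d1,-d2],o2-o1,rcond=None)[0]
    p,q=o1+t[0]*d1,o2+t[1]*d2
    return (p+q)/2,np.linalg.norm(p-q)
def big(m):
    m=cv2.morphologyEx(m,cv2.MORPH_CLOSE,np.ones((5,5),np.uint8))
    return max(cv2.findContours(m,cv2.RETR_EXTERNAL,cv2.CHAIN_APPROX_NONE)[0],key=cv2.contourArea)
E
python3 - <<'E'
from h import *
ims={n:cv2.imread(f"pics/{n}0.png") for n in("scene","top")}
boxes={"scene":(312,192,128,72),"top":(82,205,132,55)}
for n,im in ims.items():
    x,y,w,h=boxes[n]; hsv=cv2.cvtColor(im[y:y+h,x:x+w],cv2.COLOR_BGR2HSV)
    m=cv2.inRange(hsv,(12,95,60),(30,255,255)); c=big(m)
    b=cv2.minAreaRect(c); bp=cv2.boxPoints(b)+[x,y]
    print(n,np.round(b[0]+np.array([x,y]),1),np.round(bp,1).tolist(), cv2.contourArea(c))
    ap=cv2.approxPolyDP(c,4,True)[:,0]+[x,y]; print(ap.tolist())
    if n=="top":
        for p in bp: print(plane(n,p,0.016).round(4))
a=cv2.resize(ims["scene"][135:215,160:260],None,fx=5,fy=5,interpolation=2)
b=cv2.resize(ims["top"][190:260,270:390],None,fx=5,fy=5,interpolation=2)
o=np.zeros((400,500,3),np.uint8);cv2.imwrite("pics/c1.png",a[:400,:500]);cv2.imwrite("pics/c2.png",b)
E
```

```text
scene [375.3 234. ] [[312.7, 223.4], [332.6, 187.0], [437.9, 244.6], [417.9, 281.0]] 2346.5
[[320, 210], [399, 247], [402, 256], [386, 251], [381, 256], [385, 263], [408, 263], [410, 254], [429, 260], [435, 243], [384, 222], [382, 214], [365, 214], [330, 199]]
top [146.5 231.5] [[84.4, 230.6], [99.2, 191.1], [208.6, 232.4], [193.8, 271.9]] 2555.0
[[90, 216], [88, 232], [128, 243], [140, 241], [149, 255], [156, 253], [154, 244], [202, 250], [204, 231], [128, 219], [127, 211], [136, 205], [111, 205], [114, 216]]
[0.4854 0.4488 0.016 ]
[0.586  0.4123 0.016 ]
[0.4758 0.1306 0.016 ]
[0.378  0.1687 0.016 ]
```

View pics/c1.png

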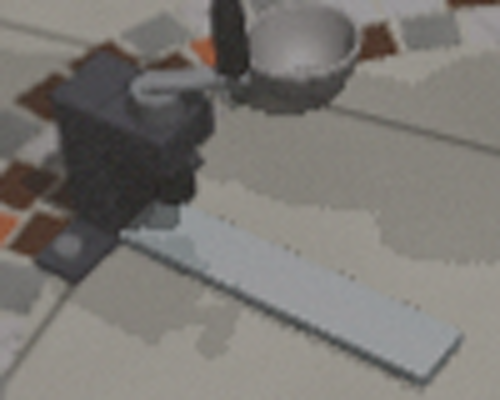

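View pics/c2.png

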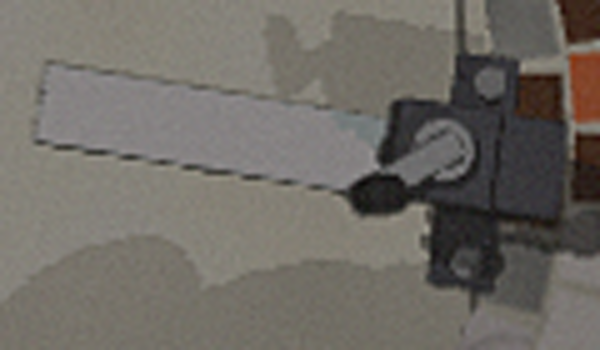

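The crops show the knob in the scene view at about (206,142) and in the top view at (345.4,228.6). The hub in the top view is at (358.6,220). The bed end corners are at (279.6,202.4) and (277,218.4) in the top view, and at (252.4,202) and (245,211) in the scene view.

Run:
```python
from h import *
ims={n:cv2.imread(f"pics/{n}0.png") for n in("scene","top")}
boxes={"scene":(312,192,128,72),"top":(82,205,132,55)}
mid={}
for n,im in ims.items():
    x,y,w,h=boxes[n]; hsv=cv2.cvtColor(im[y:y+h,x:x+w],cv2.COLOR_BGR2HSV)
    m=cv2.inRange(hsv,(14,95,110),(30,255,255)); m=cv2.morphologyEx(m,cv2.MORPH_CLOSE,np.ones((3,3),np.uint8));m=cv2.morphologyEx(m,cv2.MORPH_OPEN,np.ones((7,7),np.uint8)); c=big(m)
    hull=cv2.convexHull(c); bp=cv2.boxPoints(cv2.minAreaRect(c))+[x,y]
    print(n,np.round(bp,1).tolist(),cv2.contourArea(c),cv2.contourArea(hull)); mid[n]=bp.mean(0)
    print((cv2.approxPolyDP(hull,3,True)[:,0]+[x,y]).tolist())
    P=np.array([plane(n,p,.016) for p in bp]);print(P.round(4).tolist(),P.mean(0))
    e=np.roll(P,-1,0)-P;print(np.linalg.norm(e,axis=1),np.degrees(np.arctan2(e[:,1],e[:,0])))
print("board mid tri",tri(mid["scene"],mid["top"]))
print("bed corners",[tri(a,b) for a,b in(((252.4,202),(279.6,202.4)),((245,211),(277,218.4)))])
f=lambda u,v,z:plane("top",(270+u/5,190+v/5),z)
A=[f(48,62,.01),f(390,118,.01)];B=[f(35,142,.01),f(345,189,.01)]
for q in(A,B):
    d=q[1]-q[0];print("edge",q[0].round(4),q[1].round(4),np.degrees(np.arctan2(d[1],d[0])))
print("knob",tri((206,142),(345.4,228.6)),plane("top",(345.4,228.6),.165))
print("hub",plane("top",(358.6,220),.126))
```

```text
scene [[321.1, 210.7], [327.4, 196.2], [436.6, 243.7], [430.3, 258.1]] 1626.0 1746.5
[[324, 204], [337, 202], [430, 241], [433, 252], [424, 255], [325, 212]]
[[0.4809, 0.1435, 0.016], [0.4244, 0.1455, 0.016], [0.4818, 0.4429, 0.016], [0.5317, 0.4322, 0.016]] [0.47969977 0.29100993 0.016     ]
[0.05656371 0.30293188 0.05101163 0.29319118] [177.94870094  79.06482807 -12.11024924 -99.98064428]
top [[86.9, 232.5], [90.3, 212.1], [205.0, 231.2], [201.6, 251.6]] 2197.0 2320.5
[[90, 216], [98, 214], [203, 231], [202, 249], [88, 232]]
[[0.4805, 0.442, 0.016], [0.5325, 0.4343, 0.016], [0.4791, 0.1398, 0.016], [0.4281, 0.1487, 0.016]] [0.48004515 0.29120495 0.016     ]
[0.05255696 0.29930004 0.05178728 0.2978936 ] [  -8.40321198 -100.29058732  170.06743311   79.85215986]
board mid tri (array([0.47923202, 0.29417412, 0.01183013]), np.float64(0.0064122772218800465))
bed corners [(array([ 0.54277135, -0.03869334,  0.04245361]), np.float64(0.02121775907809633)), (array([ 0.512969  , -0.05380782, -0.034578  ]), np.float64(0.01800199075944574))]
edge [ 0.5487 -0.0507  0.01  ] [ 0.5165 -0.2252  0.01  ] -100.46239536015933
edge [ 0.508  -0.0431  0.01  ] [ 0.4808 -0.2006  0.01  ] -99.78887249407975
knob (array([ 0.47691234, -0.18475304,  0.1500447 ]), np.float64(0.0011236311549538923)) [ 0.47697558 -0.18191367  0.165     ]
hub [ 0.49603422 -0.2215714   0.126     ]
```

Call:
arm_command:
  moves: [0, 0, -0.5, -7, 0, 0, -0.5, -7, 0, 0, -0.5, -7, 0, 0, -0.5, -7, 0, 0, -0.5, -7, 0, 0, -0.5, -7, 0, 0, -0.5, -7, 0, 0, -0.5, -7, 0, 0, -0.5, -7, 0, 0, 0, 0]
  fingers: 100
  squeeze: 25

```text
time: 0.93
ee_pos: [0.1798, -0.5988, 0.2682]
eef_rot: [0.766, 0.643, -0.0, 0.0]
ft_force: [0.2, -0.2, 0.2]
width: 0.0871
grip_force: 0.0
```

```bash
cat >> h.py <<'E'
def to(*pts):
    "print tool-axis shifts (cm) through world points, and the tool headings"
    s=r.read_state(); q=R.from_quat(s['eef_rot']); p=np.array(s['ee_pos'])
    x=q.as_matrix()[:,0]; print("t",round(s['time'],2),"pos",p.round(4),"xhead",round(np.degrees(np.arctan2(x[1],x[0])),2),"w",round(s['width'],4),"F",np.round(s['ft_force'],2),"grip",s['grip_force'])
    for w in pts:
        print(w,(q.inv().apply(np.array(w)-p)*100).round(2)); p=np.array(w)
E
python3 -c "
from h import *
to((.42,-.40,.26),(.48,.291,.26),(.48,.291,.1));print(r.read_state()['joint_positions'])"
```

```text
t 0.93 pos [ 0.1798 -0.5988  0.2682] xhead 80.05 w 0.0871 F [ 0.19 -0.15  0.2 ] grip 0.0
(0.42, -0.4, 0.26) [23.73 20.22  0.81]
(0.48, 0.291, 0.26) [ 6.91e+01 -6.03e+00 -5.00e-02]
(0.48, 0.291, 0.1) [ 1.0e-02 -1.0e-02  1.6e+01]
[ 1.36582791  0.3223273  -0.20772762  1.38227579  0.06587111  1.44293355
  0.98656201]
```

Call:
arm_command:
  moves: [2, 1.7, 0, 0, 2, 1.7, 0, 0, 2, 1.7, 0, 0, 2, 1.7, 0, 0, 2, 1.7, 0, 0, 2, 1.7, 0, 0, 2, 1.7, 0, 0, 2, 1.7, 0, 0, 2, 1.7, 0, 0, 2, 1.7, 0, 0, 2, 1.7, 0, 0, 2, 1.7, 0, 0]

```text
time: 1.93
ee_pos: [0.4241, -0.3978, 0.267]
eef_rot: [0.769, 0.639, -0.0, -0.0]
ft_force: [0.8, 0.2, -0.3]
width: 0.0869
grip_force: 0.0
```

Call:
arm_command:
  moves: [3.5, -0.3, 0, 0, 3.5, -0.3, 0, 0, 3.5, -0.3, 0, 0, 3.5, -0.3, 0, 0, 3.5, -0.3, 0, 0, 3.5, -0.3, 0, 0, 3.5, -0.3, 0, 0, 3.5, -0.3, 0, 0, 3.5, -0.3, 0, 0, 3.5, -0.3, 0, 0, 3.5, -0.3, 0, 0, 3.5, -0.3, 0, 0]

```text
time: 2.93
ee_pos: [0.4625, 0.0225, 0.2673]
eef_rot: [0.769, 0.639, -0.0, 0.0]
ft_force: [1.2, -0.2, -0.3]
width: 0.087
grip_force: 0.0
```

```bash
python3 -c "
from h import *
to((.48,.291,.1),(.48,.291,.004))"
```

```text
t 2.93 pos [0.4625 0.0225 0.2673] xhead 79.43 w 0.087 F [ 1.23 -0.15 -0.3 ] grip 0.0
(0.48, 0.291, 0.1) [26.72 -3.21 16.72]
(0.48, 0.291, 0.004) [ 0.  -0.   9.6]
```

Call:
arm_command:
  moves: [2.7, -0.3, 1.6, 0, 2.7, -0.3, 1.6, 0, 2.7, -0.3, 1.6, 0, 2.7, -0.3, 1.6, 0, 2.7, -0.3, 1.6, 0, 2.7, -0.3, 1.6, 0, 2.7, -0.3, 1.6, 0, 2.7, -0.3, 1.6, 0, 2.7, -0.3, 1.6, 0, 2.4, -0.5, 1.6, 0, 0, 0, 0, 0, 0, 0, 0, 0]

```text
time: 3.93
ee_pos: [0.4776, 0.2904, 0.1061]
eef_rot: [0.768, 0.641, -0.001, -0.001]
ft_force: [1.0, -0.6, 0.1]
width: 0.0871
grip_force: 0.0
```

```bash
python3 -c "
from h import *
to((.48,.291,.004))
cv2.imwrite('pics/s1.png',r.camera('scene')[150:300,270:470][:,:,::-1].repeat(3,0).repeat(3,1))"
```

```text
t 3.93 pos [0.4776 0.2904 0.1061] xhead 79.68 w 0.0871 F [ 1.02 -0.57  0.07] grip 0.0
(0.48, 0.291, 0.004) [ 0.11  0.25 10.21]
```

View pics/s1.png

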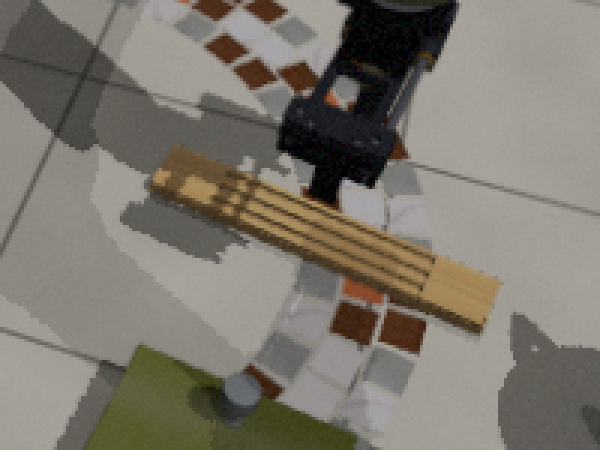

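The gripper hangs over the board's middle, with the fingertip at (322,190) in the crop. I'll lower it and grasp.

Call:
arm_command:
  moves: [0, 0.2, 1.2, 0, 0, 0, 1.2, 0, 0, 0, 1.2, 0, 0, 0, 1.2, 0, 0, 0, 1.2, 0, 0, 0, 1.2, 0, 0, 0, 1.2, 0, 0, 0, 0.8, 0, 0, 0, 0.6, 0, 0, 0, 0.4, 0, 0, 0, 0, 0, 0, 0, 0, 0]

```text
time: 4.98
ee_pos: [0.4812, 0.2891, 0.0057]
eef_rot: [0.768, 0.641, 0.0, 0.0]
ft_force: [1.0, 0.3, -0.3]
width: 0.0866
grip_force: 0.0
```

Call:
arm_command:
  moves: [0, 0, 0, 0, 0, 0, 0, 0, 0, 0, 0, 0, 0, 0, 0, 0, 0, 0, 0, 0, 0, 0, 0, 0, 0, 0, 0, 0, 0, 0, 0, 0, 0, 0, 0, 0, 0, 0, 0, 0]
  fingers: 40
  squeeze: 30

```text
time: 5.82
ee_pos: [0.4808, 0.289, 0.0056]
eef_rot: [0.768, 0.641, -0.0, -0.0]
ft_force: [-2.2, 0.5, 3.4]
width: 0.0514
grip_force: 30.0
```

Call:
arm_command:
  moves: [0, 0, -1, 0, 0, 0, -2, 0, 0, 0, -2, 0, 0, 0, -1, 0, 0, 0, 0, 0]

```text
time: 6.23
ee_pos: [0.4825, 0.2896, 0.068]
eef_rot: [0.768, 0.641, 0.002, 0.001]
ft_force: [-0.4, 0.9, -1.3]
width: 0.0517
grip_force: 30.0
```

```bash
python3 -c "
from h import *
to((.528,-.047,.066))"
```

```text
t 6.23 pos [0.4825 0.2896 0.068 ] xhead 79.7 w 0.0517 F [-0.44  0.95 -1.27] grip 29.99842420220375
(0.528, -0.047, 0.066) [-32.3   10.49   0.17]
```

Call:
arm_command:
  moves: [-1.5, 0.4, 0, 0, -3.2, 1, 0, 0, -3.2, 1, 0, 0, -3.2, 1, 0, 0, -3.2, 1, 0, 0, -3.2, 1, 0, 0, -3.2, 1.1, 0, 0, -3.2, 1.1, 0, 0, -3.2, 1.1, 0, 0, -3.2, 1.1, 0, 0, -2, 0.7, 0, 0, 0, 0, 0, 0]

```text
time: 7.23
ee_pos: [0.5265, -0.054, 0.0643]
eef_rot: [0.77, 0.638, -0.001, 0.0]
ft_force: [0.3, -0.5, -1.2]
width: 0.0518
grip_force: 30.0
```

Run:
```python
from h import *
to((.528,-.047,.0165))
t=r.camera('top');s=r.camera('scene')
cv2.imwrite('pics/t2.png',t[:,:,::-1]);cv2.imwrite('pics/s2.png',s[:,:,::-1])
A=s[120:240,140:290][:,:,::-1].repeat(4,0).repeat(4,1);cv2.imwrite('pics/s2c.png',A)
B=t[170:270,210:400][:,:,::-1].repeat(4,0).repeat(4,1);cv2.imwrite('pics/t2c.png',B)
```

```text
t 7.23 pos [ 0.5265 -0.054   0.0643] xhead 79.29 w 0.0518 F [ 0.29 -0.52 -1.19] grip 29.997778683900833
(0.528, -0.047, 0.0165) [0.73 0.02 4.78]
```

View pics/t2c.png

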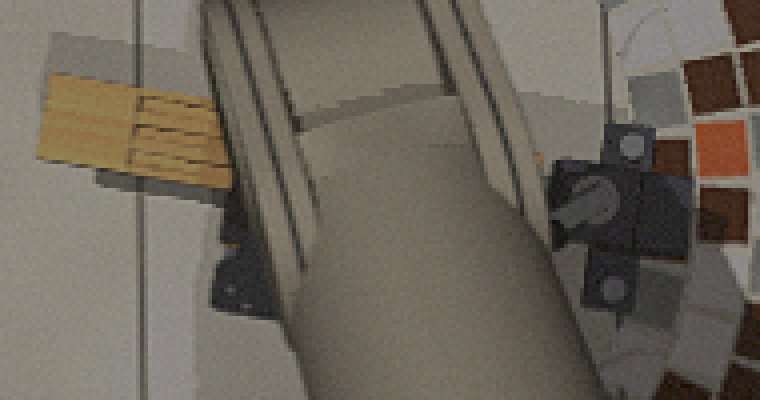

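View pics/s2c.png

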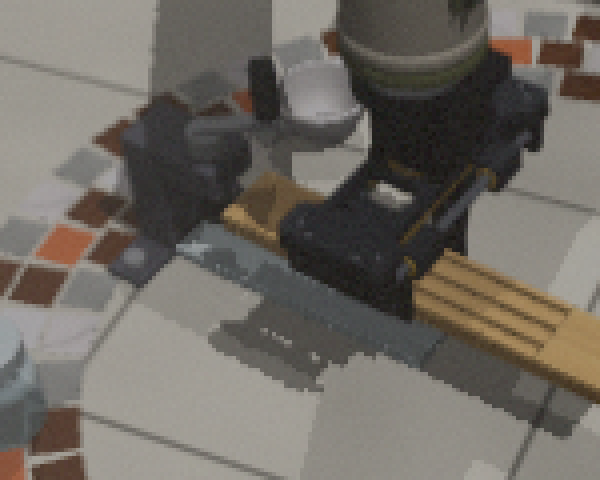

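The board is held along the bed and just short of the clamp. In the top view its outer end corners are at about (223,188) and (219.5,209.5).

Run:
```python
from h import *
z=.0747
a,b=plane('top',(223,188),z),plane('top',(219.5,209.5),z)
m=(a+b)/2;d=a-b;print(m,np.linalg.norm(d),np.degrees(np.arctan2(d[1],d[0])))
u=np.array([np.cos(np.radians(79.9)),np.sin(np.radians(79.9))]);v=np.array([u[1],-u[0]])
e=np.array([.5283,-.0469]);p=np.array(r.read_state()['ee_pos'])[:2]
print("end: along,cross from bed end",(m[:2]-e)@u,(m[:2]-e)@v,"tcp",(p-e)@u,(p-e)@v)
```

```text
[0.55510974 0.09259449 0.0747    ] 0.052283746202331914 -9.784465452565511
end: along,cross from bed end 0.14203430206510817 0.0019315800285593999 tcp -0.001940359012162783 -0.0017585231451334325
```

Call:
arm_command:
  moves: [1, 0.1, 0, -0.7, 0, 0, 1, 0, 0, 0, 1, 0, 0, 0, 1, 0, 0, 0, 0.8, 0, 0, 0, 0.6, 0, 0, 0, 0.3, 0, 0, 0, 0, 0, 0, 0, 0, 0]

```text
time: 8.08
ee_pos: [0.5296, -0.038, 0.0186]
eef_rot: [0.764, 0.646, 0.0, -0.0]
ft_force: [0.0, 0.1, -0.4]
width: 0.0516
grip_force: 30.0
```

```bash
python3 -c "
from h import *
to((.5178,-.1059,.0165))"
```

```text
t 8.08 pos [ 0.5296 -0.038   0.0186] xhead 80.41 w 0.0516 F [ 0.02  0.14 -0.37] grip 29.998382180929184
(0.5178, -0.1059, 0.0165) [-6.89 -0.03  0.2 ]
```

Call:
arm_command:
  moves: [0, 0, 0.2, 0, -0.8, 0, 0, 0, -1, 0, 0, 0, -1, 0, 0, 0, -1, 0, 0, 0, -1, 0, 0, 0, -0.6, 0, 0, 0, 0, 0, 0, 0]

```text
time: 8.75
ee_pos: [0.5202, -0.0936, 0.0165]
eef_rot: [0.765, 0.645, -0.0, 0.0]
ft_force: [0.1, 0.4, -1.9]
width: 0.0516
grip_force: 30.0
```

```bash
python3 -c "
from h import *
to((.5178,-.1059,.0165))"
```

```text
t 8.75 pos [ 0.5202 -0.0936  0.0165] xhead 80.26 w 0.0516 F [ 0.07  0.44 -1.87] grip 29.998231530189514
(0.5178, -0.1059, 0.0165) [-1.25 -0.02  0.  ]
```

Call:
arm_command:
  moves: [-0.3, 0, 0, 0, -0.3, 0, 0, 0, -0.2, 0, 0, 0, 0, 0, 0, 0]

```text
time: 9.08
ee_pos: [0.5191, -0.0994, 0.0165]
eef_rot: [0.764, 0.646, -0.0, 0.0]
ft_force: [-0.9, -0.7, -1.3]
width: 0.0517
grip_force: 30.0
```

Call:
arm_command:
  moves: [-0.1, 0, 0, 0, -0.1, 0, 0, 0, -0.1, 0, 0, 0, 0, 0, 0, 0]

```text
time: 9.42
ee_pos: [0.5187, -0.1022, 0.0165]
eef_rot: [0.764, 0.646, -0.0, 0.0]
ft_force: [0.2, 0.4, -1.0]
width: 0.0518
grip_force: 30.0
```

Call:
arm_command:
  moves: [-0.1, 0, 0, 0, -0.1, 0, 0, 0, 0, 0, 0, 0]

```text
time: 9.67
ee_pos: [0.5183, -0.1043, 0.0166]
eef_rot: [0.764, 0.646, -0.0, 0.0]
ft_force: [-0.4, -0.8, -0.5]
width: 0.0516
grip_force: 30.0
```

Call:
arm_command:
  moves: [-0.1, 0, 0, 0, -0.1, 0, 0, 0, 0, 0, 0, 0]

```text
time: 9.92
ee_pos: [0.518, -0.1062, 0.0165]
eef_rot: [0.764, 0.646, 0.0, 0.0]
ft_force: [0.6, 0.1, -0.5]
width: 0.0516
grip_force: 30.0
```

Call:
arm_command:
  moves: [-0.1, 0, 0, 0, -0.1, 0, 0, 0, 0, 0, 0, 0]

```text
time: 10.17
ee_pos: [0.518, -0.1064, 0.0166]
eef_rot: [0.763, 0.646, 0.001, -0.001]
ft_force: [0.6, 6.0, -0.6]
width: 0.0516
grip_force: 30.0
```

Call:
arm_command:
  moves: [-0.1, 0, 0, 0, -0.1, 0, 0, 0, 0, 0, 0, 0]

```text
time: 10.42
ee_pos: [0.518, -0.1065, 0.0167]
eef_rot: [0.763, 0.646, 0.002, -0.001]
ft_force: [1.5, 11.1, -0.6]
width: 0.0514
grip_force: 30.0
```

Call:
arm_command:
  moves: [0, 0, 0.05, 0, 0, 0, 0.05, 0, 0, 0, 0.05, 0, 0, 0, 0, 0]

```text
time: 10.75
ee_pos: [0.518, -0.1065, 0.0158]
eef_rot: [0.763, 0.646, 0.001, -0.001]
ft_force: [-1.6, 11.5, 7.4]
width: 0.0518
grip_force: 30.0
```

Call:
arm_command:
  moves: [0.15, 0, 0.05, 0, 0, 0, 0, 0]

```text
time: 10.92
ee_pos: [0.5181, -0.1064, 0.0157]
eef_rot: [0.763, 0.646, 0.001, -0.0]
ft_force: [-4.6, 7.4, 15.3]
width: 0.0516
grip_force: 30.0
```

Seated on the bed and against the stop. I'll release and lift slightly.

Call:
arm_command:
  moves: [0, 0, 0, 0, 0, 0, 0, 0, 0, 0, 0, 0, 0, 0, 0, 0, 0, 0, 0, 0, 0, 0, 0, 0]
  fingers: 85

```text
time: 11.42
ee_pos: [0.5175, -0.1087, 0.0145]
eef_rot: [0.764, 0.646, -0.0, 0.0]
ft_force: [-0.6, 0.5, 0.3]
width: 0.073
grip_force: 0.0
```

Call:
arm_command:
  moves: [0.2, 0, -0.5, 0, 0, 0, -1, 0, 0, 0, -2, 0, 0, 0, -3, 0, 0, 0, -3, 0, 0, 0, -3, 0, 0, 0, -3, 0, 0, 0, -3, 0, 0, 0, -1, 0, 0, 0, 0, 0]

```text
time: 12.25
ee_pos: [0.5194, -0.1064, 0.2132]
eef_rot: [0.764, 0.646, 0.001, 0.002]
ft_force: [0.8, -0.3, -0.0]
width: 0.0737
grip_force: 0.0
```

```bash
python3 -c "
from h import *
to((.477,-.1848,.2),(.477,-.1848,.133))
cv2.imwrite('pics/s3.png',r.camera('scene')[110:250,130:310][:,:,::-1].repeat(4,0).repeat(4,1))"
```

```text
t 12.25 pos [ 0.5194 -0.1064  0.2132] xhead 80.44 w 0.0737 F [ 0.76 -0.3  -0.03] grip 0.0
(0.477, -0.1848, 0.2) [-8.44 -2.89  1.32]
(0.477, -0.1848, 0.133) [ 0.01 -0.04  6.7 ]
```

View pics/s3.png

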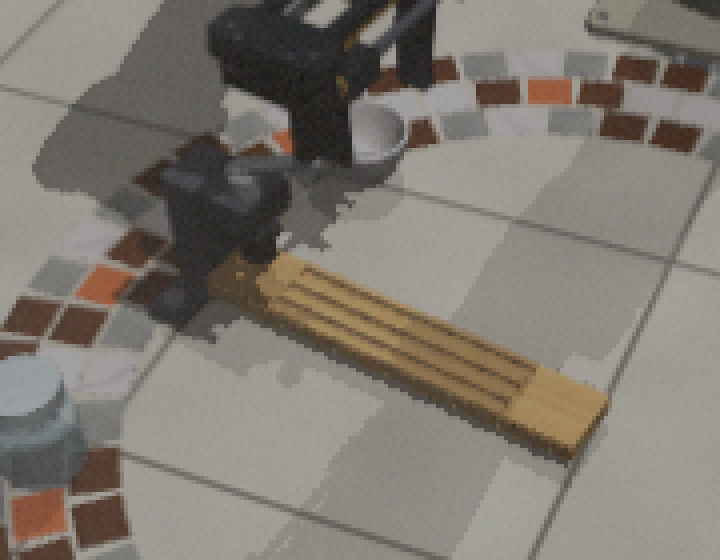

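The board lies along the bed with its inner end under the pad, spanning (215,275) to (600,430) in the crop. Next is the knob.

Call:
arm_command:
  moves: [-2.1, -0.7, 0, 0, -2.1, -0.7, 0, 0, -2.1, -0.7, 0, 0, -2.1, -0.7, 0, 0, 0, 0, 0, 0]
  fingers: 60

```text
time: 12.72
ee_pos: [0.4735, -0.1889, 0.208]
eef_rot: [0.765, 0.643, -0.001, -0.001]
ft_force: [-0.1, 0.1, 0.8]
width: 0.0541
grip_force: 0.0
```

```bash
python3 -c "
from h import *
to((.477,-.1848,.134))"
```

```text
t 12.72 pos [ 0.4735 -0.1889  0.208 ] xhead 80.1 w 0.0541 F [-0.15  0.08  0.78] grip 0.0
(0.477, -0.1848, 0.134) [0.48 0.3  7.4 ]
```

Call:
arm_command:
  moves: [0.4, 0.3, 0, 0, 0, 0, 1.5, 0, 0, 0, 1.5, 0, 0, 0, 1.5, 0, 0, 0, 1.3, 0, 0, 0, 1, 0, 0, 0, 0.6, 0, 0, 0, 0, 0]

```text
time: 13.38
ee_pos: [0.4795, -0.1802, 0.1342]
eef_rot: [0.763, 0.646, -0.0, -0.001]
ft_force: [0.0, 0.4, -0.0]
width: 0.0521
grip_force: 0.0
```

Call:
arm_command:
  moves: [0, 0, 0, 0, 0, 0, 0, 0, 0, 0, 0, 0, 0, 0, 0, 0, 0, 0, 0, 0, 0, 0, 0, 0, 0, 0, 0, 0]
  fingers: 5
  squeeze: 20

```text
time: 13.97
ee_pos: [0.4784, -0.1811, 0.1356]
eef_rot: [0.764, 0.645, -0.001, -0.001]
ft_force: [-9.3, 2.1, 7.7]
width: 0.0176
grip_force: 20.0
```

```bash
python3 -c "
from h import *
to((.477,-.1848,.134))"
```

```text
t 13.97 pos [ 0.4784 -0.1811  0.1356] xhead 80.4 w 0.0176 F [-9.33  2.06  7.7 ] grip 19.993886327720247
(0.477, -0.1848, 0.134) [-0.39 -0.08  0.16]
```

Call:
arm_command:
  moves: [0, 0, 0, 0, 0, 0, 0, 0, 0, 0, 0, 0, -0.4, -0.3, 0, 0, 0, 0, 0, 0]
  fingers: 40

```text
time: 14.38
ee_pos: [0.4759, -0.1855, 0.1355]
eef_rot: [0.764, 0.645, -0.0, 0.0]
ft_force: [-0.9, 0.0, 0.2]
width: 0.0339
grip_force: 0.0
```

Call:
arm_command:
  moves: [0, 0, 0, 0, 0, 0, 0, 0, 0, 0, 0, 0, 0, 0, 0, 0, 0, 0, 0, 0]
  fingers: 5
  squeeze: 25

```text
time: 14.8
ee_pos: [0.4771, -0.1848, 0.1357]
eef_rot: [0.764, 0.646, 0.001, 0.001]
ft_force: [6.2, -1.8, -2.8]
width: 0.0175
grip_force: 25.0
```

```bash
python3 -c "
from h import *
to((.477,-.1848,.134))"
```

```text
t 14.8 pos [ 0.4771 -0.1848  0.1357] xhead 80.43 w 0.0175 F [ 6.18 -1.84 -2.79] grip 24.983842448655196
(0.477, -0.1848, 0.134) [-0.   -0.01  0.17]
```

Call:
arm_command:
  moves: [0.39, 0.62, 0, 0, 0.27, 0.68, 0, 0, 0.15, 0.72, 0, 0]

```text
time: 15.05
ee_pos: [0.4962, -0.1804, 0.1354]
eef_rot: [0.764, 0.645, -0.002, -0.001]
ft_force: [-8.0, -1.3, 6.6]
width: 0.0172
grip_force: 25.0
```

Call:
arm_command:
  moves: [0.03, 0.73, 0, 0, -0.1, 0.72, 0, 0]

```text
time: 15.22
ee_pos: [0.5106, -0.1832, 0.1354]
eef_rot: [0.764, 0.645, -0.002, -0.001]
ft_force: [-8.3, 0.1, 6.7]
width: 0.0173
grip_force: 25.0
```

Call:
arm_command:
  moves: [-0.23, 0.7, 0, 0, -0.34, 0.65, 0, 0]

```text
time: 15.38
ee_pos: [0.523, -0.1905, 0.1354]
eef_rot: [0.764, 0.646, -0.002, -0.002]
ft_force: [-9.6, 1.4, 8.6]
width: 0.0173
grip_force: 25.0
```

```bash
cat > an.py <<'E'
import numpy as np,sys
H=np.radians(80.4);U=np.array([np.cos(H),np.sin(H)]);V=np.array([U[1],-U[0]])
def an(rows,C=(.4965,-.223)):
    for x,y,fx,fy in rows:
        d=np.array([x-C[0],y-C[1]]);a,b=d@U,d@V;ph=np.arctan2(b,a);rr=np.hypot(a,b)
        f=np.array([fx,fy]);fr=f@d/rr;t=-np.sin(ph)*U+np.cos(ph)*V
        print(f"phi {np.degrees(ph):.1f} r {rr*1000:.1f}  Ft {-f@t:.2f}  Fr {fr:.2f}  tool F {f@U:.1f} {f@V:.1f}")
E
python3 -c "
from h import *
to()"
```

```text
t 15.38 pos [ 0.523  -0.1905  0.1354] xhead 80.43 w 0.0173 F [-9.6   1.37  8.58] grip 25.001484614331275
```

Call:
arm_command:
  moves: [-0.45, 0.58, 0, 0, -0.54, 0.49, 0, 0]

```text
time: 15.55
ee_pos: [0.5321, -0.2015, 0.1354]
eef_rot: [0.763, 0.646, -0.001, -0.002]
ft_force: [-8.7, 3.9, 7.4]
width: 0.0174
grip_force: 25.0
```

Call:
arm_command:
  moves: [-0.62, 0.39, 0, 0, -0.68, 0.27, 0, 0]

```text
time: 15.72
ee_pos: [0.5369, -0.2145, 0.1355]
eef_rot: [0.763, 0.646, -0.0, -0.002]
ft_force: [-5.5, 7.9, 5.7]
width: 0.0175
grip_force: 25.0
```

Call:
arm_command:
  moves: [-0.72, 0.15, 0, 0, -0.73, 0.03, 0, 0]

```text
time: 15.88
ee_pos: [0.5372, -0.2284, 0.1356]
eef_rot: [0.763, 0.646, 0.001, -0.002]
ft_force: [-1.2, 8.6, 3.3]
width: 0.0173
grip_force: 25.0
```

```bash
python3 -c "
from an import *
an([(.4962,-.1804,-8,-1.3),(.5106,-.1832,-8.3,.1),(.523,-.1905,-9.6,1.4),(.5321,-.2015,-8.7,3.9),(.5369,-.2145,-5.5,7.9),(.5372,-.2284,-1.2,8.6)])
for m in range(98,460,10):
    a=np.radians(m);print(m,round(-.732*np.sin(a),2),round(.732*np.cos(a),2),end='; ')"
```

```text
phi -10.0 r 42.6  Ft 8.01  Fr -1.24  tool F -2.6 -7.7
phi 9.9 r 42.2  Ft 7.86  Fr -2.68  tool F -1.3 -8.2
phi 29.6 r 41.9  Ft 8.32  Fr -4.98  tool F -0.2 -9.7
phi 49.3 r 41.6  Ft 7.84  Fr -5.43  tool F 2.4 -9.2
phi 68.5 r 41.3  Ft 8.86  Fr -3.76  tool F 6.9 -6.7
phi 88.0 r 41.1  Ft 8.37  Fr -2.32  tool F 8.3 -2.6
98 -0.72 -0.1; 108 -0.7 -0.23; 118 -0.65 -0.34; 128 -0.58 -0.45; 138 -0.49 -0.54; 148 -0.39 -0.62; 158 -0.27 -0.68; 168 -0.15 -0.72; 178 -0.03 -0.73; 188 0.1 -0.72; 198 0.23 -0.7; 208 0.34 -0.65; 218 0.45 -0.58; 228 0.54 -0.49; 238 0.62 -0.39; 248 0.68 -0.27; 258 0.72 -0.15; 268 0.73 -0.03; 278 0.72 0.1; 288 0.7 0.23; 298 0.65 0.34; 308 0.58 0.45; 318 0.49 0.54; 328 0.39 0.62; 338 0.27 0.68; 348 0.15 0.72; 358 0.03 0.73; 368 -0.1 0.72; 378 -0.23 0.7; 388 -0.34 0.65; 398 -0.45 0.58; 408 -0.54 0.49; 418 -0.62 0.39; 428 -0.68 0.27; 438 -0.72 0.15; 448 -0.73 0.03; 458 -0.72 -0.1;
```

Call:
arm_command:
  moves: [-0.72, -0.1, 0, 0, -0.7, -0.23, 0, 0]

```text
time: 16.05
ee_pos: [0.5328, -0.2419, 0.1357]
eef_rot: [0.763, 0.647, 0.002, -0.001]
ft_force: [5.8, 7.1, -1.3]
width: 0.0171
grip_force: 25.0
```

Call:
arm_command:
  moves: [-0.65, -0.34, 0, 0, -0.58, -0.45, 0, 0]

```text
time: 16.22
ee_pos: [0.5235, -0.2538, 0.1359]
eef_rot: [0.763, 0.646, 0.002, 0.001]
ft_force: [8.8, 1.8, -3.6]
width: 0.0176
grip_force: 25.0
```

```bash
cat > now.py <<'E'
from h import *
from an import an
s=r.read_state();p=s['ee_pos'];f=s['ft_force'];an([(p[0],p[1],f[0],f[1])])
E
python3 now.py
```

```text
phi 129.1 r 40.9  Ft 7.86  Fr 4.46  tool F 3.3 8.4
```

Call:
arm_command:
  moves: [-0.49, -0.54, 0, 0, -0.39, -0.62, 0, 0]

```text
time: 16.38
ee_pos: [0.5105, -0.2617, 0.1359]
eef_rot: [0.763, 0.646, 0.002, 0.001]
ft_force: [9.6, -1.3, -4.1]
width: 0.0171
grip_force: 25.0
```

Call:
arm_command:
  moves: [-0.27, -0.68, 0, 0, -0.15, -0.72, 0, 0]

```text
time: 16.55
ee_pos: [0.4955, -0.2645, 0.1359]
eef_rot: [0.764, 0.646, 0.001, 0.002]
ft_force: [8.6, -3.6, -4.9]
width: 0.0172
grip_force: 25.0
```

Call:
arm_command:
  moves: [-0.03, -0.73, 0, 0, 0.1, -0.72, 0, 0]

```text
time: 16.72
ee_pos: [0.4808, -0.2619, 0.1359]
eef_rot: [0.764, 0.645, 0.001, 0.002]
ft_force: [7.5, -3.7, -4.5]
width: 0.0174
grip_force: 25.0
```

```bash
python3 now.py
```

```text
phi -167.5 r 41.9  Ft 8.36  Fr 0.59  tool F -2.4 8.0
```

Call:
arm_command:
  moves: [0.23, -0.7, 0, 0, 0.34, -0.65, 0, 0]

```text
time: 16.88
ee_pos: [0.468, -0.2543, 0.1358]
eef_rot: [0.764, 0.645, 0.0, 0.001]
ft_force: [5.4, -5.0, -4.0]
width: 0.017
grip_force: 25.0
```

Call:
arm_command:
  moves: [0.45, -0.58, 0, 0, 0.54, -0.49, 0, 0]

```text
time: 17.05
ee_pos: [0.4588, -0.2429, 0.1358]
eef_rot: [0.764, 0.645, -0.0, 0.001]
ft_force: [4.9, -6.6, -5.2]
width: 0.0171
grip_force: 25.0
```

Call:
arm_command:
  moves: [0.62, -0.39, 0, 0, 0.68, -0.27, 0, 0]

```text
time: 17.22
ee_pos: [0.454, -0.2292, 0.1357]
eef_rot: [0.764, 0.645, -0.001, 0.001]
ft_force: [3.6, -8.5, -3.4]
width: 0.0174
grip_force: 25.0
```

```bash
python3 now.py
```

```text
phi -107.9 r 42.9  Ft 8.96  Fr -2.28  tool F -7.8 4.9
```

Call:
arm_command:
  moves: [0.72, -0.15, 0, 0, 0.73, -0.03, 0, 0]

```text
time: 17.38
ee_pos: [0.4542, -0.2148, 0.1356]
eef_rot: [0.764, 0.645, -0.001, 0.001]
ft_force: [1.4, -8.4, -1.8]
width: 0.0173
grip_force: 25.0
```

```bash
python3 now.py
```

```text
phi -88.6 r 43.1  Ft 8.01  Fr -2.95  tool F -8.1 2.8
```

Call:
arm_command:
  moves: [0.72, 0.1, 0, 0, 0.7, 0.23, 0, 0]

```text
time: 17.55
ee_pos: [0.4591, -0.2016, 0.1356]
eef_rot: [0.764, 0.645, -0.002, 0.0]
ft_force: [-4.7, -9.1, 2.6]
width: 0.017
grip_force: 25.0
```

```bash
python3 now.py
```

```text
phi -69.8 r 43.1  Ft 10.24  Fr -0.45  tool F -9.8 -3.1
```

Call:
arm_command:
  moves: [0.65, 0.34, 0, 0]

```text
time: 17.63
ee_pos: [0.4631, -0.1957, 0.1355]
eef_rot: [0.764, 0.645, -0.002, 0.0]
ft_force: [-6.7, -9.2, 4.1]
width: 0.0172
grip_force: 25.0
```

```bash
python3 now.py
```

```text
phi -60.3 r 43.1  Ft 11.36  Fr -0.57  tool F -10.1 -5.1
```

Call:
arm_command:
  moves: [0.58, 0.45, 0, 0]

```text
time: 17.72
ee_pos: [0.4682, -0.1906, 0.1355]
eef_rot: [0.764, 0.645, -0.003, -0.0]
ft_force: [-9.6, -7.1, 7.0]
width: 0.0174
grip_force: 25.0
```

```bash
python3 now.py
```

```text
phi -50.7 r 43.0  Ft 11.88  Fr 0.95  tool F -8.6 -8.3
```

Call:
arm_command:
  moves: [0.33, 0.31, 0, 0]

```text
time: 17.8
ee_pos: [0.472, -0.1876, 0.1354]
eef_rot: [0.764, 0.645, -0.003, -0.0]
ft_force: [-10.3, -7.2, 6.2]
width: 0.0169
grip_force: 25.0
```

```bash
python3 now.py
```

```text
phi -44.3 r 43.0  Ft 12.60  Fr -0.09  tool F -8.9 -9.0
```

About 60 N: 4.3 N over the free-running drag, 0.76 rad past contact. I'll relax the arm and release.

Call:
arm_command:
  moves: [-0.12, -0.12, 0, 0, -0.12, -0.12, 0, 0, 0, 0, 0, 0]

```text
time: 18.05
ee_pos: [0.4717, -0.1879, 0.1357]
eef_rot: [0.764, 0.646, 0.001, 0.001]
ft_force: [4.7, -2.2, -2.7]
width: 0.017
grip_force: 25.0
```

```bash
python3 now.py
```

```text
phi -44.9 r 43.0  Ft -2.57  Fr -4.57  tool F -1.4 5.1
```

Call:
arm_command:
  moves: [0, 0, 0, 0, 0, 0, 0, 0, 0, 0, 0, 0, 0, 0, 0, 0, 0, 0, 0, 0]
  fingers: 60

```text
time: 18.47
ee_pos: [0.4709, -0.1878, 0.1355]
eef_rot: [0.764, 0.646, -0.0, -0.0]
ft_force: [-0.1, 0.9, -0.4]
width: 0.0427
grip_force: 0.0
```

Call:
arm_command:
  moves: [0, 0, -0.5, 0, 0, 0, -1.5, 0, 0, 0, -2, 0, 0, 0, -3, 0, 0, 0, -3, 0, 0, 0, -2, 0, 0, -2.5, 0, 0, 0, -2.5, 0, 0, 0, -2.5, 0, 0, 0, -2.5, 0, 0, 0, 0, 0, 0, 0, 0, 0, 0]

```text
time: 19.47
ee_pos: [0.372, -0.1714, 0.2563]
eef_rot: [0.764, 0.645, -0.001, 0.001]
ft_force: [-0.1, 0.2, 0.4]
width: 0.0524
grip_force: 0.0
```

Run:
```python
from h import *
to()
a=r.camera('scene')[110:250,130:310];b=r.camera('top')[170:270,210:390]
A=np.vstack([a,b])[:,:,::-1].repeat(2,0).repeat(2,1);cv2.imwrite('pics/f.png',A)
```

```text
t 19.47 pos [ 0.372  -0.1714  0.2563] xhead 80.35 w 0.0524 F [-0.08  0.19  0.39] grip 0.0
```

View pics/f.png

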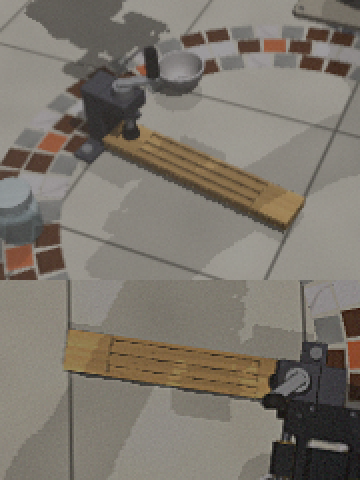

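The board lies flat and butted, the pad is down on it at (130,130), and the gripper is clear. Handing in.

```bash
python3 -c "
from bench import r
print(r.close_job())"
```

```text
the job is handed in; nothing more can be done
None
```

The board lies flat on the bed, butted against the stop, with the crank wound clockwise to about 60 N by feel and released; nothing else on the table was deliberately touched, and the job is handed in at about 19.6 s.

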